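Load the gauging tray and arm the test behind its guarded toggle

TASK

Load every loose steel hub on the table into the tray, flange down and flat on the floor, one to a pocket; then push the tray along its rails until you feel it firmly home against its stop. After that arm the test: lift the hinged guard fully open, flip the toggle over to the hinge side, and close the guard again, leaving the hubs in the tray, the tray home and the other things on the table where they are.

Things in the scene. Friction and masses are not known exactly. Their poses are not given: they have to be found in the camera images.
- hub0: turned steel hub, 0.38 kg (0.3 to 0.46): round flange 54 mm across and 16 mm thick, on it a central round boss 28 mm across up to 44 mm above the underside (a dark bore mark on top). Origin: centre of the underside; its z axis points up through the boss. May be absent.
- hub1: turned steel hub, 0.38 kg (0.3 to 0.46): round flange 54 mm across and 16 mm thick, on it a central round boss 28 mm across up to 44 mm above the underside (a dark bore mark on top). Origin: centre of the underside; its z axis points up through the boss. May be absent.
- hub2: turned steel hub, 0.38 kg (0.3 to 0.46): round flange 54 mm across and 16 mm thick, on it a central round boss 28 mm across up to 44 mm above the underside (a dark bore mark on top). Origin: centre of the underside; its z axis points up through the boss. May be absent.
- hub3: turned steel hub, 0.38 kg (0.3 to 0.46): round flange 54 mm across and 16 mm thick, on it a central round boss 28 mm across up to 44 mm above the underside (a dark bore mark on top). Origin: centre of the underside; its z axis points up through the boss. May be absent.
- hub4: turned steel hub, 0.38 kg (0.3 to 0.46): round flange 54 mm across and 16 mm thick, on it a central round boss 28 mm across up to 44 mm above the underside (a dark bore mark on top). Origin: centre of the underside; its z axis points up through the boss. May be absent.
- tray_floor (a point): centre of the floor of the aluminium tray on the black rail bench, 36 mm above the table; z up, x the way it slides to its stop. Tray 140 (x) x 208 (y) mm; outer walls and dividers 4 mm thick, 12 mm high above the floor: six pockets 64 mm square, centred at x = +-34, y = -68, 0, 68 mm. It only slides along x, against 2.5 N, and stays where it is left.
- push_plate (a point): centre of the rear face (away from the stop) of the tray's upright steel push plate: 50 mm wide, 12 mm thick along the slide, reaching from 24 to 90 mm above the table. This point is 70 mm above the table and 86 mm behind the tray centre (-x of the tray). Push here along the tray's +x.
- tray_nose (a point): middle of the front edge of the tray, 70 mm ahead of the tray centre; this edge meets the stop.
- stop_face (a point): face, towards the tray, of the steel stop plate (160 mm wide, 22 to 72 mm above the table) before the black gauge column; x is the sliding direction. Set differently each time; the tray's nose starts 80 to 110 mm from it. Home is when tray_nose meets it: the slide stops rigidly and the force rises; press to 5 N or more there.
- switch_box: fixed grey switch box, 130 x 66 mm, 30 mm high, carrying the toggle and its guard. Origin on the table under the toggle's pivot (5 mm short of the middle of the box); -x is its front, +x is the side of the guard's hinge, z up.
- guard (a joint): angle of the hinged guard over the toggle: 0 shut, grows as its front end lifts, 1.75 fully open against its stop (tipped back past upright). It weighs 80 g; left alone it drops shut below about 0.8 rad and falls open above about 1.2.
- guard_hinge (a point): middle of the guard's hinge line (along the box's y), 50 mm towards +x from the box origin, 32 mm above the table. Its axes turn with the guard; shut, they are the box's. The guard is a red box-shaped cover open below and at the hinge end, walls 3 to 4 mm, 46 mm wide (y); in these axes it spans x -98 to +2 mm, z 0 to 54 mm.
- guard_pinch (a point): point midway between the guard's two flat side walls, at (-72, 0, 36) mm in the guard_hinge axes, turning with the guard: pinch the guard there across its 46 mm width, along the box's y, and carry the point round the hinge.
- toggle (a joint): angle of the toggle lever: 0 off, leaning to the front (-x of the box); 1.0 on, leaning to the hinge (+x). Stiff in friction (1 to 2 N at the tip), it stays where it is left.
- toggle_tip (a point): centre of the 15 mm ball at the tip of the toggle: lever of 9 mm steel rod, 42 mm from its pivot, which is 30 mm above the box origin; it leans 0.5 rad from upright at each end of its swing about the box's y. Room for the fingers in front of it once the guard is open.
- ring_gauge: bystander: dark steel setting ring, 68 mm outside, 42 mm inside, 20 mm high, no boss. Origin under its centre.
- oil_bottle: bystander: closed oil bottle, 42 mm across, 100 mm high. Origin under its centre.
- wrench: bystander: wrench lying flat along its x, about 180 mm.
- screwdriver: bystander: screwdriver lying along its x, about 200 mm.
- roller: bystander: black rubber roller standing, 36 mm across, 50 mm high.
- mug: bystander: white mug, 76 mm across, 90 mm high, handle at its +y.
- carton: bystander: cardboard carton 60 x 70 x 50 mm high.
Mind the look-alikes: they are no part of the job. What is shaped like the switch_box but blue or yellow is not meant.

How it is judged:
By the outcome, as a careful person would: the job done as asked, in the order asked, and still so for the second after the job is handed in, with the robot touching nothing.
Of hub0, hub1, hub2, hub3, hub4 only 3 to 5 are there at a start; the rules pass over those that are not, and their reading is None.
At some moment in a run one of hub0, hub1, hub2, hub3, hub4 may be knocked a few centimetres aside while the robot is not near it.
Once in a run the grip may slacken for a moment while it holds something.
It also fails if it takes over 210 s, if anything falls off the work surface, if the arm or the gripper's body presses on something with over 40 N, if the wrist force passes 120 N, or if a joint passes its speed limit or range.

ROBOT

A 6-joint arm with a two-finger parallel gripper is mounted at the origin on the work surface. World frame = base frame: x ahead of the robot, y to its left, z up, the work surface at z = 0. Lengths are in mm, angles in rad, forces in N, time in s.
With the tool pointing down it reaches from about 300 to 775 mm from the base axis. Payload 14.6 kg.
Tool frame: the origin (TCP) lies between the finger pads; the fingertips stand 19 mm ahead of it and the grasp point (between the pads) is the TCP; z points along the fingers, y is the line along which they close (so a half turn about z gives the same grasp; the last joint's range is limited). The gripper opens to 94 mm and grips with 3 to 60 N. Pads are 16 mm wide; open, the fingers measure 119 mm over their backs; the gripper's body (75 mm by 177 mm) begins 78 mm behind the grasp point.
Start: joints at [1.197, 0.3, 1.521, -0, 1.321, -0.067], TCP at [166.103, 524.308, 224.446] pointing down, gripper open.
Joint ranges: [-3.03, 3.03], [-0.79, 2.21], [0.23, 2.52], [-1.04, 4.18], [0, 3.07], [-2.55, 2.55]. Speed limits (rad/s): [2.22, 2.22, 2.57, 3.14, 3.14, 3.14].

INTERFACE

Orientations are given as a unit quaternion [w, x, y, z].
In Python, from plant import robot, viewer, job gives the robot as it stands.
- The arm moves only by the tool play_rows, never from a script. Its argument "series" is text: rows parted by semicolons, each of 6 numbers parted by spaces: the shift along the tool's x, y, z in units of 150 mm (1.0 is 150 mm), then the turn, a rotation vector about the tool's x, y, z in units of pi rad (1.0 is pi rad). A call has 1 to 8 rows; each row is the pose to reach, as a shift and turn from the pose commanded when the call began, along the tool's axes at that moment, turning the shorter way round; what a row does not reach only later rows make up. A row lasts 1/10 s, in which the tool goes at most 50 mm and 8.59 degrees, less where a joint would pass 70% of its speed; a pose out of reach is approached as far as the arm can. A call with a number of a shift or a turn outside -1 to 1 is refused whole. A call with a gripper value outside its range is refused whole. "gripper" is the opening, from 0 (shut) to 1 (fully open), set as the call begins (left out, the last holds). The fingers move at their own pace and stop on an object; "force" is the grip in N (left out, the last holds). Time passes only in rows, so rows that repeat a pose let the fingers close. It gives the time, the measured TCP pose, the force, the opening and the grip force at its end, in the units of the state.
- robot.get_state(): the state, without advancing time (a new reading comes with each control period).
- viewer.grab_frame(name): name is "scene" or "top"; returns a dict with "color" (384x512x3 uint8, red, green, blue), "fx", "fy", "cx", "cy" (pixels), "origin" and "rotation" of the camera in the world. Camera axes: x right, y down, z forward; pixel columns grow to the right and rows downward; lengths in mm; the calibration is good to about 2 mm. A picture is of the moment at which its call begins. There is no depth.
- job.finish_job(): hands the job in; it is judged then, once.
The state is a dict: "t": time; "joint_pos": joint angles; "joint_vel": joint speeds; "effort": joint torques, N m; "tcp_pos": TCP position; "tcp_rot": TCP orientation; "ft_force": force on the tool from outside, world axes, zero at the start; "wrist_torque": the same for the moment, N m; "gripper_width": finger opening in mm; "grip_force": force on a finger pad.
Only numpy, scipy, OpenCV 4.12 (cv2) and the standard library are available. Lean on these libraries where they do the work, as an engineer would, in place of code of your own. Each camera call takes 0.05 s, during which the arm holds its last target. There are 200 camera calls.

## Working session

There is one attempt and no reset: what is moved stays moved. The work goes in short steps, Python scripts to look and compute and a tool call to move; the robot and the scene stay as the last step left them, time stands still between calls to the robot, and variables do not carry over. Pictures are saved under pics/ and viewed, at most 14 in all, crops included, and the job is handed in when it is done.

Besides the shell and the picture viewer there is one more tool, called after "Emit:" by a JSON object that holds its "name" and its "arguments". play_rows: Moves the arm, as the interface text tells. Its arguments: {"type":"object","properties":{"series":{"type":"string"},"gripper":{"type":"number"},"force":{"type":"number"}},"required":["series"]}

```bash
mkdir -p pics; ls; python3 - <<'E'
from plant import robot, viewer
import cv2
print(robot.get_state())
for n in("scene","top"):
    f=viewer.grab_frame(n); cv2.imwrite(f"pics/{n}0.png",cv2.resize(f["color"][:,:,::-1],None,fx=1.5,fy=1.5,interpolation=cv2.INTER_CUBIC))
    print({k:v for k,v in f.items() if k!="color"})
E
```

```text
pics
{'t': 0.0, 'joint_pos': array([ 1.19741058e+00,  3.00452881e-01,  1.52163545e+00, -3.09878934e-06,
        1.32070193e+00, -6.65783550e-02]), 'joint_vel': array([ 0.00116294, -0.0011474 , -0.00045717, -0.00194014,  0.00125932,
        0.00138012]), 'effort': array([ 2.99015795e-03, -5.31788242e+01, -3.52755976e+01,  7.09837954e-02,
        2.42261623e-02, -4.22737446e-05]), 'tcp_pos': array([166.0049598, 524.0729475, 223.8733175]), 'tcp_rot': array([-1.29200831e-04,  1.52802327e-01,  9.88256591e-01, -5.84698221e-04]), 'ft_force': array([-0.10560474, -0.00238217, -0.57578393]), 'wrist_torque': array([-0.03077767, -0.00741528,  0.01284788]), 'grip_force': 0.0, 'gripper_width': 94.29683538836372}
{'fx': 357.6239989390724, 'fy': 357.6239989390724, 'cx': 256.1173847462259, 'cy': 194.30273958847255, 'origin': array([ 999.10310443, -578.47380106,  814.05023228]), 'rotation': array([-0.33413072,  0.86084294,  0.35699384, -0.1409308 ])}
{'fx': 426.047668176659, 'fy': 426.047668176659, 'cx': 258.98683074077957, 'cy': 199.85838456984703, 'origin': array([ 298.76167132,  -90.82460837, 1276.48986654]), 'rotation': array([ 0.0699939 , -0.69875358,  0.70925006, -0.06171422])}
```

View pics/top0.png

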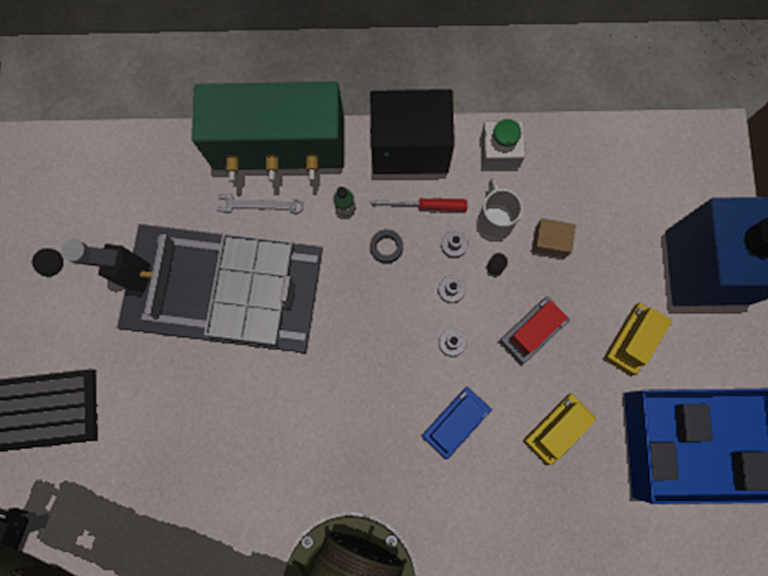

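View pics/scene0.png

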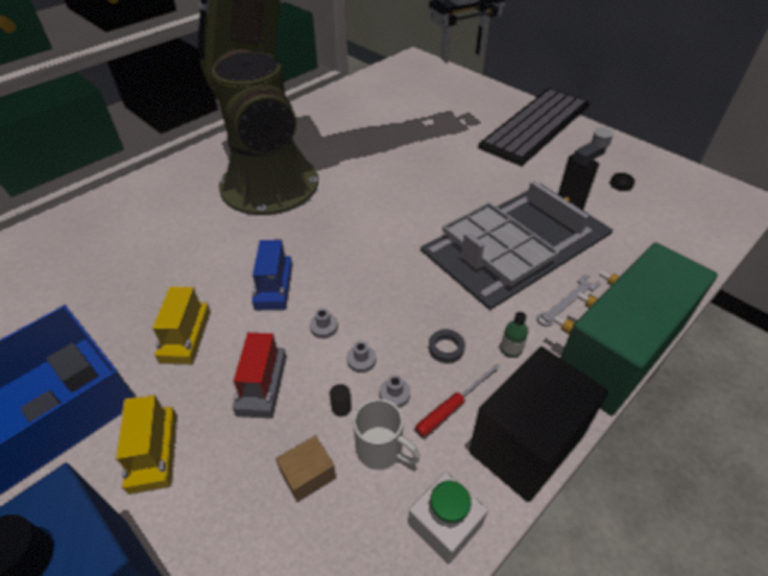

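The top view shows three hubs at (455,243), (452,289) and (453,343) px (scaled 1.5x). The tray is at (248,290) with its stop to the left at (158,278). The real red-guarded switch is at (536,330); the blue and yellow ones are look-alikes. I'll zoom in next.

```bash
cat > h.py <<'E'
import numpy as np, cv2
from scipy.spatial.transform import Rotation as R
from plant import robot, viewer
def quat(q): return R.from_quat([q[1],q[2],q[3],q[0]])
def ray(f,u,v,z):
    d=quat(f["rotation"]).apply([(u-f["cx"])/f["fx"],(v-f["cy"])/f["fy"],1.]); o=np.array(f["origin"])
    return o+d*(z-o[2])/d[2]
def proj(f,p):
    c=quat(f["rotation"]).inv().apply(np.atleast_2d(p)-f["origin"])
    return np.c_[f["fx"]*c[:,0]/c[:,2]+f["cx"],f["fy"]*c[:,1]/c[:,2]+f["cy"]]
def crop(f,u0,v0,u1,v1,s,name):
    cv2.imwrite(f"pics/{name}.png",cv2.convertScaleAbs(cv2.resize(f["color"][v0:v1,u0:u1,::-1],None,fx=s,fy=s,interpolation=cv2.INTER_CUBIC),alpha=1.3))
def delta(target,Rt=None):
    "shift in units of 150 mm in tool axes, turn units of pi, from the current pose"
    s=robot.get_state(); r=quat(s["tcp_rot"])
    d=r.inv().apply(np.array(target)-s["tcp_pos"])/150
    w=(r.inv()*Rt).as_rotvec()/np.pi if Rt is not None else np.zeros(3)
    return np.round(np.r_[d,w],3)
E
python3 - <<'E'
from h import *
t=viewer.grab_frame("top"); s=viewer.grab_frame("scene")
np.save("pics/t.npy",t,allow_pickle=True); np.save("pics/s.npy",s,allow_pickle=True)
a=t["color"][135:260,75:225,::-1]; b=t["color"][140:265,280:400,::-1]
crop(t,75,140,220,245,5.5,"tray"); crop(t,280,145,395,255,5.2,"hubs"); crop(s,150,190,290,290,5.5,"sbox")
E
```

```text
(no output)
```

View pics/tray.png

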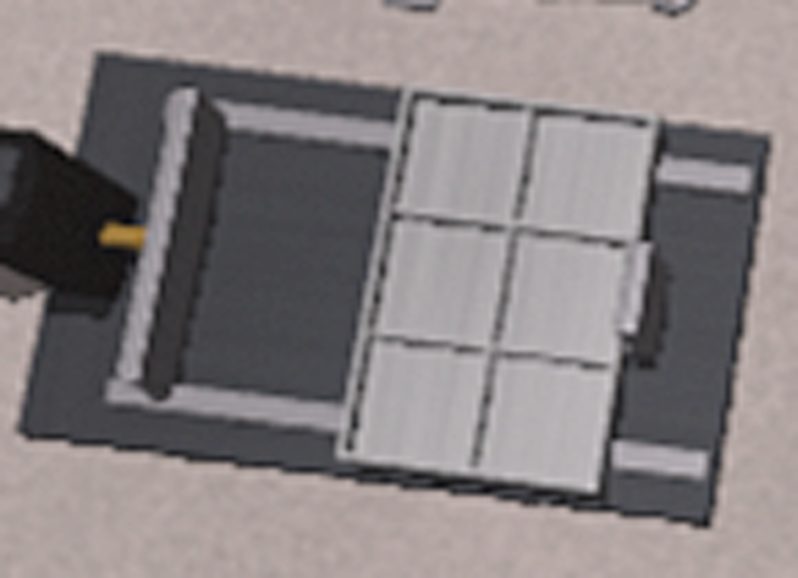

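View pics/hubs.png

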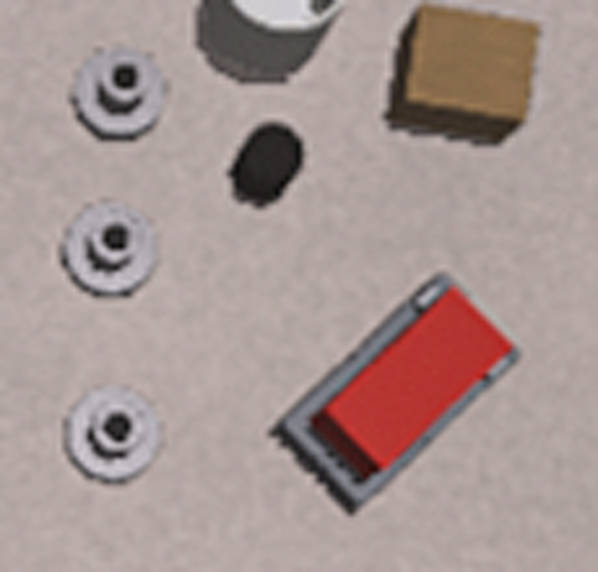

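View pics/sbox.png

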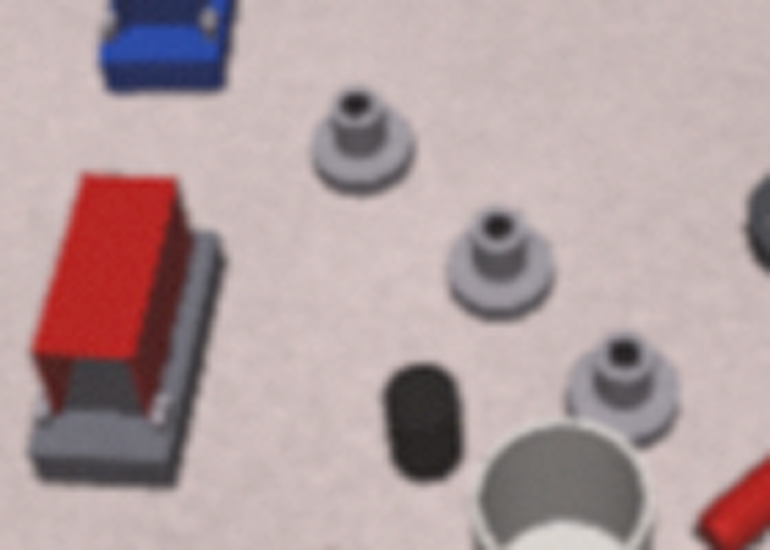

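```bash
cat > m.py <<'E'
from h import *
from scipy.optimize import least_squares
t=np.load("pics/t.npy",allow_pickle=True).item(); s=np.load("pics/s.npy",allow_pickle=True).item()
T=lambda p,o,k:np.array([[o[0]+x/k,o[1]+y/k] for x,y in p])
ht=T([(125,76),(116,237),(118,428)],(280,145),5.2)-.4; hs=T([(624,352),(497,225),(355,102)],(150,190),5.5)-.4
for a,b in zip(ht,hs): print("hub",ray(t,*a,44).round(1),ray(s,*b,44).round(1))
def fit(loc,obs,p0):
    loc=np.array(loc,float)
    W=lambda p:np.c_[R.from_euler("z",p[2]).apply(loc)+[p[0],p[1],0]]
    r=least_squares(lambda p:np.concatenate([(proj(f,W(p)[i])-o).ravel() for f,i,o in obs]),p0)
    print(r.x.round(3),"resid px",np.abs(r.fun).max().round(2)); return r.x
# guard top, box frame; FL/FR front then back
loc=[(-48,23,86),(-48,-23,86),(52,-23,86),(52,23,86)]
gt=T([(322,408),(375,473),(515,352),(452,288)],(280,145),5.2)-.4
gs=T([(178,180),(83,175),(35,350),(130,360)],(150,190),5.5)-.4
i=[0,1,2,3]
for o in ([(t,i,gt)],[(s,i,gs)],[(t,i,gt),(s,i,gs)]): fit(loc,o,[400,-300,-.7])
loc=[(70,-104,48),(-70,-104,48),(-70,104,48),(70,104,48)]
tt=T([(407,90),(655,118),(600,492),(340,458)],(75,140),5.5)-.4
fit(loc,[(t,i,tt)],[400,150,1.5])
# scene tray corners from 1.5x picture: right? nose-far etc.
for p in ([(200,95),(148,390)]):
    q=T([p],(75,140),5.5)[0]-.4; print("stop",ray(t,*q,72).round(1))
E
python3 m.py
```

```text
hub [ 653.1 -213.3   44. ] [ 653.4 -214.    44. ]
hub [ 558.5 -205.1   44. ] [ 558.8 -205.7   44. ]
hub [ 449.5 -202.7   44. ] [ 450.  -203.6   44. ]
[ 466.756 -359.264   -0.872] resid px 0.53
[ 472.129 -363.719   -0.844] resid px 0.99
[ 469.129 -361.551   -0.857] resid px 1.56
[559.711 197.403   1.436] resid px 0.72
stop [662.1 356.2  72. ]
stop [502.3 375.4  72. ]
```

```bash
cat >> h.py <<'E'
a=1.436-np.pi/2
RT=R.from_matrix(np.array([[-np.sin(a),np.cos(a),0],[np.cos(a),np.sin(a),0],[0,0,-1]]).T) # columns below
RT=R.from_matrix(np.c_[[-np.sin(a),np.cos(a),0],[np.cos(a),np.sin(a),0],[0,0,-1]])
HUB=np.array([[653.2,-213.6],[558.6,-205.4],[449.7,-203.1]])
tc=np.array([559.7,197.4]);ex=np.array([np.cos(1.436),np.sin(1.436)]);ey=np.array([-ex[1],ex[0]])
pocket=lambda x,y:tc+x*ex+y*ey
E
python3 - <<'E'
from h import *
print(delta([*HUB[2],150],RT))
# in RT axes
f=lambda p:RT.inv().apply(p)/150
for h,p in zip(HUB[::-1],[(-34,68),(-34,0),(-34,-68)]):
    q=pocket(*p); print(h,q.round(1),f(np.r_[q-h,0]).round(3))
E
```

```text
[-3.267 -4.051  0.497 -0.     0.     0.445]
[ 449.7 -203.1] [487.7 172.8] [ 2.518 -0.085  0.   ]
[ 558.6 -205.4] [555.1 163.7] [ 2.435 -0.354  0.   ]
[ 653.2 -213.6] [622.5 154.6] [ 2.405 -0.533  0.   ]
```

Emit:
{"name": "play_rows", "arguments": {"series": "-0.4 -0.5 0 0 0 0.15;-0.8 -1 0 0 0 0.37;-0.8 -1 0 0 0 0.37;-0.8 -1 0 0 0 0.37;-0.8 -1 0 0 0 0.37;-0.8 -1 0 0 0 0.37;-0.8 -1 0 0 0 0.37;-0.8 -1 0 0 0 0.37", "gripper": 0.6, "force": 30}}

```text
t: 1.0
tcp_pos: [235.2, 344.9, 224.5]
tcp_rot: [-0.0, 0.673, 0.74, 0.0]
ft_force: [0.5, -0.1, 0.6]
gripper_width: 56.3
grip_force: 0.0
```

```bash
python3 - <<'E'
from h import *
print(delta([*HUB[2],150],RT)); s=robot.get_state(); print(s["t"],s["tcp_pos"],s["joint_pos"].round(2))
E
```

```text
[-3.773  1.076  0.496  0.    -0.     0.073]
1.0 [235.22944385 344.94502135 224.46686834] [ 0.88 -0.    1.87  0.    1.28  0.79]
```

Emit:
{"name": "play_rows", "arguments": {"series": "-0.32 0.09 0.04 0 0 0.04;-0.64 0.18 0.08 0 0 0.073;-0.943 0.269 0.124 0 0 0.073;-0.943 0.269 0.124 0 0 0.073"}}

```text
t: 1.4
tcp_pos: [290.9, 204.5, 205.3]
tcp_rot: [0.0, 0.753, 0.658, -0.0]
ft_force: [0.1, 0.3, -0.4]
gripper_width: 56.5
grip_force: 0.0
```

Emit:
{"name": "play_rows", "arguments": {"series": "-0.29 0.16 0.04 0 0 0;-0.58 0.32 0.08 0 0 0;-0.858 0.476 0.124 0 0 0"}}

```text
t: 1.7
tcp_pos: [344.4, 70.5, 187.4]
tcp_rot: [0.0, 0.75, 0.661, 0.0]
ft_force: [1.5, 0.5, 0.5]
gripper_width: 56.3
grip_force: 0.0
```

Emit:
{"name": "play_rows", "arguments": {"series": "-0.29 0.16 0.04 0 0 0;-0.58 0.32 0.08 0 0 0;-0.858 0.476 0.124 0 0 0"}}

```text
t: 2.0
tcp_pos: [399.1, -66.8, 168.7]
tcp_rot: [0.0, 0.751, 0.661, 0.0]
ft_force: [1.7, 1.1, -0.0]
gripper_width: 56.3
grip_force: 0.0
```

Emit:
{"name": "play_rows", "arguments": {"series": "-0.29 0.16 0.04 0 0 0;-0.58 0.32 0.08 0 0 0;-0.858 0.476 0.124 0 0 0;-0.858 0.476 0.124 0 0 0;-0.858 0.476 0.124 0 0 0"}}

```text
t: 2.5
tcp_pos: [453.0, -201.7, 149.4]
tcp_rot: [-0.001, 0.751, 0.66, -0.0]
ft_force: [0.5, -0.3, -1.3]
gripper_width: 56.2
grip_force: 0.0
```

```bash
cat >> h.py <<'E'
def hubs(r=14):
    "dark bore blobs near the last known hubs, both cameras, top plane z=44"
    for n in("top","scene"):
        f=viewer.grab_frame(n); g=cv2.cvtColor(f["color"],cv2.COLOR_RGB2GRAY)
        for i,h in enumerate(HUB):
            u,v=proj(f,[*h,44])[0].round().astype(int); w=g[v-r:v+r+1,u-r:u+r+1]
            k,l,st,c=cv2.connectedComponentsWithStats((w<75).astype(np.uint8))
            print(n,i,[(ray(f,*(c[j]+[u-r,v-r]),44)[:2].round(1).tolist(),int(st[j,4])) for j in range(1,k) if st[j,4]>8])
E
python3 - <<'E'
from h import *
print(delta([*HUB[2],150],RT)); hubs()
E
```

```text
[-0.012 -0.02  -0.004 -0.    -0.     0.002]
top 0 [([652.3, -212.9], 16), ([636.8, -207.6], 19), ([619.8, -201.1], 12)]
top 1 [([555.0, -206.4], 574)]
top 2 [([448.9, -202.1], 832)]
scene 0 [([653.8, -215.0], 22), ([667.6, -229.8], 32)]
scene 1 [([559.3, -206.0], 18), ([575.9, -220.2], 30)]
scene 2 [([415.8, -189.4], 9), ([440.7, -173.3], 10), ([422.6, -217.3], 9), ([470.4, -212.5], 270)]
```

Emit:
{"name": "play_rows", "arguments": {"series": "-0.012 -0.02 0.25 0 0 0.002;-0.012 -0.02 0.5 0 0 0.002;-0.012 -0.02 0.65 0 0 0.002;-0.012 -0.02 0.735 0 0 0.002;-0.012 -0.02 0.735 0 0 0.002;-0.012 -0.02 0.735 0 0 0.002"}}

```text
t: 3.2
tcp_pos: [450.4, -203.0, 41.0]
tcp_rot: [0.001, 0.753, 0.658, 0.0]
ft_force: [-0.5, 0.3, -0.1]
gripper_width: 56.5
grip_force: 0.0
```

Emit:
{"name": "play_rows", "arguments": {"series": "0 0 0 0 0 0;0 0 0 0 0 0;0 0 0 0 0 0;0 0 0 0 0 0;0 0 0 0 0 0", "gripper": 0, "force": 40}}

```text
t: 3.7
tcp_pos: [450.2, -203.4, 40.3]
tcp_rot: [0.001, 0.753, 0.658, 0.0]
ft_force: [1.3, 0.4, 4.0]
gripper_width: 27.2
grip_force: 40.0
```

Emit:
{"name": "play_rows", "arguments": {"series": "0 0 -0.2 0 0 0;0 0 -0.5 0 0 0;0 0 -0.8 0 0 0;0 0 -0.8 0 0 0"}}

```text
t: 4.1
tcp_pos: [451.4, -204.1, 164.8]
tcp_rot: [0.004, 0.753, 0.658, 0.001]
ft_force: [0.4, 0.3, -4.5]
gripper_width: 27.2
grip_force: 40.0
```

Emit:
{"name": "play_rows", "arguments": {"series": "0.3 -0.01 0 0 0 0;0.6 -0.02 0 0 0 0;0.84 -0.03 0 0 0 0"}}

```text
t: 4.4
tcp_pos: [461.2, -75.8, 158.4]
tcp_rot: [-0.001, 0.753, 0.658, -0.001]
ft_force: [0.3, -0.7, -4.3]
gripper_width: 27.2
grip_force: 40.0
```

Emit:
{"name": "play_rows", "arguments": {"series": "0.3 -0.01 0 0 0 0;0.6 -0.02 0 0 0 0;0.84 -0.03 0 0 0 0"}}

```text
t: 4.7
tcp_pos: [473.7, 49.9, 158.4]
tcp_rot: [-0.001, 0.753, 0.658, -0.001]
ft_force: [0.9, -0.2, -4.1]
gripper_width: 26.9
grip_force: 40.0
```

Emit:
{"name": "play_rows", "arguments": {"series": "0.3 -0.01 0 0 0 0;0.6 -0.02 0 0 0 0;0.84 -0.025 0 0 0 0;0.84 -0.025 0 0 0 0;0.84 -0.025 0 0 0 0"}}

```text
t: 5.2
tcp_pos: [486.8, 173.3, 158.2]
tcp_rot: [-0.001, 0.752, 0.659, -0.001]
ft_force: [-0.3, 0.4, -3.5]
gripper_width: 27.7
grip_force: 40.0
```

```bash
python3 - <<'E'
from h import *
print(delta([*pocket(-34,68),77],RT)); s=robot.get_state(); print(s["tcp_pos"],s["gripper_width"],s["ft_force"])
t=viewer.grab_frame("top");np.save("pics/t1.npy",t,allow_pickle=True)
print(proj(t,[[*pocket(-34,68),80],[*pocket(0,0),36]]))
crop(t,75,140,220,245,5.5,"tray1")
E
```

```text
[-0.002  0.008  0.541 -0.001  0.     0.001]
[486.84928798 173.34592323 158.19323657] 27.652601401625212 [-0.26696077  0.35254645 -3.51856689]
[[170.99516693 214.00020251]
 [166.56058941 192.52193988]]
```

View pics/tray1.png

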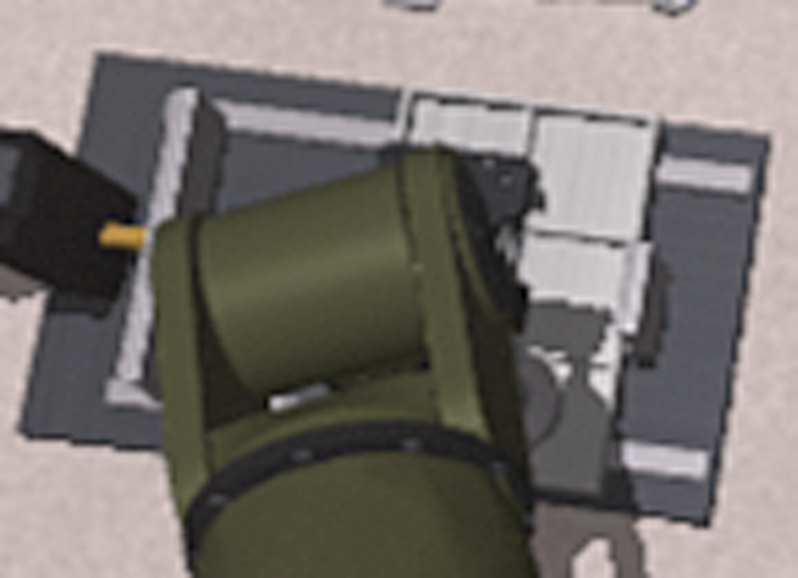

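Emit:
{"name": "play_rows", "arguments": {"series": "0 0.005 0.2 0 0 0;0 0.005 0.36 0 0 0;0 0.005 0.45 0 0 0;0 0.005 0.5 0 0 0;0 0.005 0.54 0 0 0;0 0.005 0.545 0 0 0;0 0.005 0.545 0 0 0"}}

```text
t: 5.95
tcp_pos: [488.7, 173.0, 78.6]
tcp_rot: [0.0, 0.753, 0.658, 0.0]
ft_force: [0.7, -0.3, -4.1]
gripper_width: 27.1
grip_force: 40.0
```

```bash
python3 - <<'E'
from h import *
s=robot.get_state(); print(s["tcp_pos"],s["ft_force"],s["gripper_width"])
t=viewer.grab_frame("scene"); crop(t,260,110,420,210,5,"sc1")
E
```

```text
[488.71850516 173.03613401  78.62916768] [ 0.67931109 -0.27483424 -4.08264629] 27.08863294742059
```

View pics/sc1.png

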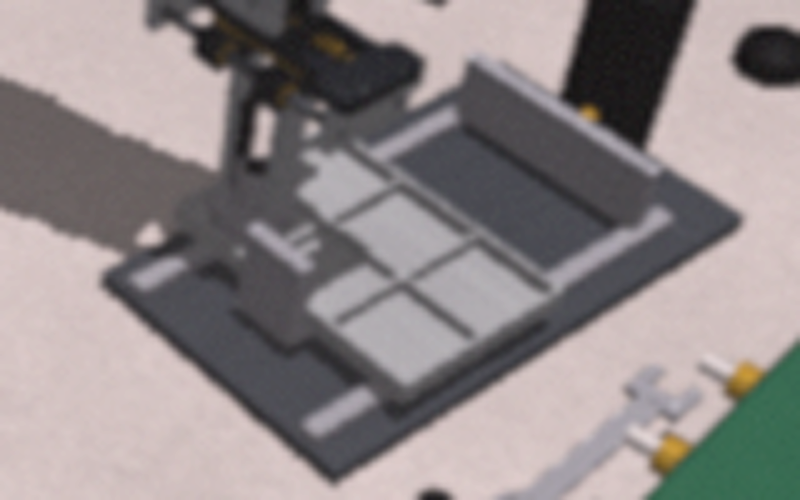

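Emit:
{"name": "play_rows", "arguments": {"series": "0 0 0.01 0 0 0;0 0 0.017 0 0 0;0 0 0.017 0 0 0"}}

```text
t: 6.3
tcp_pos: [488.6, 173.1, 76.1]
tcp_rot: [0.0, 0.753, 0.658, 0.0]
ft_force: [-2.6, -0.4, 1.7]
gripper_width: 27.2
grip_force: 40.0
```

Emit:
{"name": "play_rows", "arguments": {"series": "0 0 0 0 0 0;0 0 0 0 0 0;0 0 0 0 0 0;0 0 0 0 0 0;0 0 -0.2 0 0 0;0 0 -0.55 0 0 0", "gripper": 0.6}}

```text
t: 6.9
tcp_pos: [487.0, 172.6, 154.0]
tcp_rot: [-0.001, 0.753, 0.658, -0.003]
ft_force: [0.6, 0.0, 0.4]
gripper_width: 56.3
grip_force: 0.0
```

Emit:
{"name": "play_rows", "arguments": {"series": "-0.3 0.1 0 0 0 0;-0.6 0.2 0 0 0 0;-0.81 0.27 0 0 0 0"}}

```text
t: 7.2
tcp_pos: [512.5, 45.1, 155.9]
tcp_rot: [0.0, 0.753, 0.658, 0.0]
ft_force: [0.3, 0.8, 0.2]
gripper_width: 56.7
grip_force: 0.0
```

Emit:
{"name": "play_rows", "arguments": {"series": "-0.3 0.1 0 0 0 0;-0.6 0.2 0 0 0 0;-0.81 0.27 0 0 0 0"}}

```text
t: 7.5
tcp_pos: [536.3, -81.3, 155.6]
tcp_rot: [0.0, 0.753, 0.658, 0.0]
ft_force: [0.5, 0.3, -0.3]
gripper_width: 56.5
grip_force: 0.0
```

Emit:
{"name": "play_rows", "arguments": {"series": "-0.3 0.1 0 0 0 0;-0.6 0.2 0 0 0 0;-0.81 0.267 0 0 0 0;-0.81 0.267 0 0 0 0;-0.81 0.267 0 0 0 0"}}

```text
t: 8.0
tcp_pos: [559.4, -204.7, 155.1]
tcp_rot: [-0.0, 0.753, 0.658, -0.0]
ft_force: [0.6, 0.4, 0.6]
gripper_width: 56.5
grip_force: 0.0
```

```bash
python3 - <<'E'
from h import *
print(delta([*HUB[1],39],RT)); hubs()
t=viewer.grab_frame("top"); crop(t,75,140,220,245,5.5,"tray2")
E
```

```text
[-0.006 -0.004  0.774 -0.    -0.    -0.   ]
top 0 [([647.3, -210.9], 659), ([693.7, -249.4], 21)]
top 1 [([559.1, -205.4], 841)]
top 2 [([449.2, -201.8], 841)]
scene 0 [([601.3, -211.8], 10), ([653.7, -214.5], 19), ([667.8, -229.6], 23)]
scene 1 [([575.6, -215.4], 238)]
scene 2 [([444.0, -147.4], 12)]
```

View pics/tray2.png

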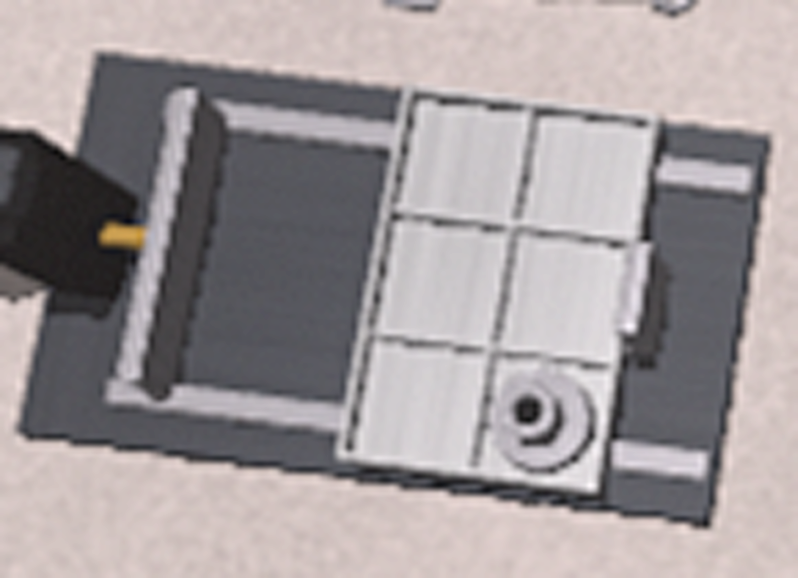

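```bash
python3 - <<'E'
from h import *
t=viewer.grab_frame("scene"); u,v=proj(t,[558.6,-205.4,44])[0]; print((u-180)*5,(v-170)*5)
crop(t,180,170,300,270,5,"sc2")
E
```

```text
299.9255504740799 301.9579990253797
```

View pics/sc2.png

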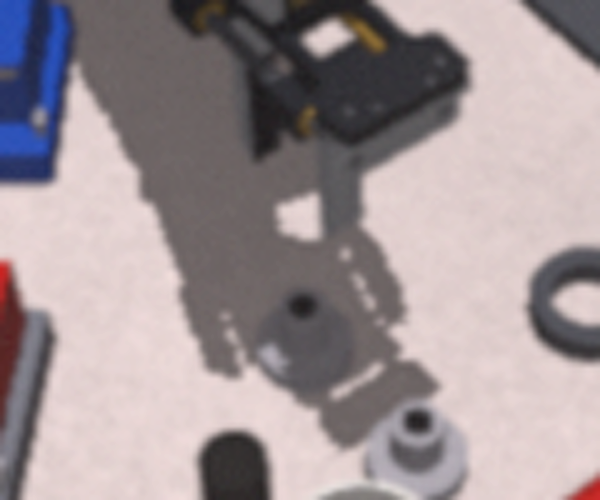

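Emit:
{"name": "play_rows", "arguments": {"series": "-0.006 -0.004 0.25 0 0 0;-0.006 -0.004 0.5 0 0 0;-0.006 -0.004 0.69 0 0 0;-0.006 -0.004 0.77 0 0 0;-0.006 -0.004 0.775 0 0 0;-0.006 -0.004 0.775 0 0 0"}}

```text
t: 8.8
tcp_pos: [559.6, -205.1, 40.6]
tcp_rot: [0.001, 0.753, 0.658, 0.0]
ft_force: [-0.7, -0.5, 0.5]
gripper_width: 56.6
grip_force: 0.0
```

Emit:
{"name": "play_rows", "arguments": {"series": "0 0 0 0 0 0;0 0 0 0 0 0;0 0 0 0 0 0;0 0 0 0 0 0;0 0 0 0 0 0", "gripper": 0}}

```text
t: 9.3
tcp_pos: [559.3, -205.3, 39.8]
tcp_rot: [0.0, 0.753, 0.658, 0.0]
ft_force: [0.1, -0.1, 3.3]
gripper_width: 27.6
grip_force: 40.0
```

Emit:
{"name": "play_rows", "arguments": {"series": "0 0 -0.2 0 0 0;0 0 -0.5 0 0 0;0 0 -0.8 0 0 0;0 0 -0.8 0 0 0"}}

```text
t: 9.7
tcp_pos: [560.8, -206.0, 165.2]
tcp_rot: [0.004, 0.753, 0.658, 0.002]
ft_force: [0.8, 0.3, -4.9]
gripper_width: 27.3
grip_force: 40.0
```

Emit:
{"name": "play_rows", "arguments": {"series": "0.3 -0.04 0 0 0 0;0.6 -0.08 0 0 0 0;0.81 -0.118 0 0 0 0"}}

```text
t: 10.0
tcp_pos: [556.6, -80.1, 157.5]
tcp_rot: [-0.001, 0.753, 0.658, -0.001]
ft_force: [0.5, -1.4, -4.6]
gripper_width: 27.1
grip_force: 40.0
```

Emit:
{"name": "play_rows", "arguments": {"series": "0.3 -0.04 0 0 0 0;0.6 -0.08 0 0 0 0;0.81 -0.118 0 0 0 0"}}

```text
t: 10.3
tcp_pos: [555.3, 42.9, 157.6]
tcp_rot: [-0.001, 0.753, 0.659, -0.001]
ft_force: [0.4, -0.0, -3.6]
gripper_width: 27.4
grip_force: 40.0
```

Emit:
{"name": "play_rows", "arguments": {"series": "0.3 -0.04 0 0 0 0;0.6 -0.08 0 0 0 0;0.815 -0.118 0 0 0 0;0.815 -0.118 0 0 0 0;0.815 -0.118 0 0 0 0"}}

```text
t: 10.8
tcp_pos: [554.4, 164.2, 157.7]
tcp_rot: [-0.001, 0.752, 0.659, -0.001]
ft_force: [1.2, -0.5, -5.5]
gripper_width: 27.2
grip_force: 40.0
```

```bash
python3 - <<'E'
from h import *
print(delta([*pocket(-34,0),76.5],RT)); s=robot.get_state(); print(s["tcp_pos"],s["gripper_width"],s["ft_force"]); hubs()
E
```

```text
[-0.002  0.007  0.541 -0.001  0.     0.001]
[554.36105634 164.1835858  157.652879  ] 27.174359008980975 [ 1.22902579 -0.54174058 -5.46093732]
top 0 [([652.3, -212.9], 16), ([636.7, -207.0], 18), ([619.8, -201.1], 12)]
top 1 []
top 2 []
scene 0 [([654.0, -214.7], 20), ([667.9, -229.6], 33)]
scene 1 []
scene 2 []
```

Emit:
{"name": "play_rows", "arguments": {"series": "0 0.005 0.2 0 0 0;0 0.005 0.36 0 0 0;0 0.005 0.45 0 0 0;0 0.005 0.5 0 0 0;0 0.005 0.54 0 0 0;0 0.005 0.555 0 0 0;0 0.005 0.557 0 0 0;0 0.005 0.557 0 0 0"}}

```text
t: 11.7
tcp_pos: [556.1, 163.9, 76.3]
tcp_rot: [0.0, 0.753, 0.658, 0.0]
ft_force: [-0.2, 0.2, -4.4]
gripper_width: 27.3
grip_force: 40.0
```

```bash
python3 - <<'E'
from h import *
s=robot.get_state(); print(s["tcp_pos"],s["ft_force"],s["gripper_width"])
E
```

```text
[556.14702326 163.85498608  76.34239871] [-0.22572797  0.17270077 -4.37251023] 27.26512967478767
```

Emit:
{"name": "play_rows", "arguments": {"series": "0 0 0.006 0 0 0;0 0 0.006 0 0 0;0 0 0.006 0 0 0"}}

```text
t: 12.0
tcp_pos: [556.2, 163.9, 75.5]
tcp_rot: [0.0, 0.753, 0.658, 0.001]
ft_force: [-0.2, -0.9, 3.2]
gripper_width: 27.2
grip_force: 40.0
```

Emit:
{"name": "play_rows", "arguments": {"series": "0 0 0 0 0 0;0 0 0 0 0 0;0 0 0 0 0 0;0 0 0 0 0 0;0 0 -0.2 0 0 0;0 0 -0.55 0 0 0", "gripper": 0.6}}

```text
t: 12.6
tcp_pos: [554.4, 163.4, 152.9]
tcp_rot: [-0.001, 0.753, 0.658, -0.003]
ft_force: [0.9, 0.1, 0.1]
gripper_width: 56.4
grip_force: 0.0
```

Emit:
{"name": "play_rows", "arguments": {"series": "-0.3 0.1 0 0 0 0;-0.6 0.22 0 0 0 0;-0.8 0.327 0 0 0 0"}}

```text
t: 12.9
tcp_pos: [588.7, 35.9, 155.2]
tcp_rot: [0.0, 0.753, 0.658, 0.0]
ft_force: [0.6, 0.7, -0.7]
gripper_width: 56.8
grip_force: 0.0
```

Emit:
{"name": "play_rows", "arguments": {"series": "-0.3 0.1 0 0 0 0;-0.6 0.22 0 0 0 0;-0.8 0.327 0 0 0 0"}}

```text
t: 13.2
tcp_pos: [621.1, -90.1, 154.8]
tcp_rot: [0.0, 0.753, 0.658, -0.0]
ft_force: [1.1, 0.7, -1.1]
gripper_width: 56.3
grip_force: 0.0
```

Emit:
{"name": "play_rows", "arguments": {"series": "-0.3 0.1 0 0 0 0;-0.6 0.22 0 0 0 0;-0.8 0.327 0 0 0 0;-0.8 0.327 0 0 0 0;-0.8 0.327 0 0 0 0"}}

```text
t: 13.7
tcp_pos: [653.4, -213.0, 154.2]
tcp_rot: [-0.0, 0.753, 0.658, -0.0]
ft_force: [-0.1, -0.5, 0.1]
gripper_width: 56.4
grip_force: 0.0
```

```bash
python3 - <<'E'
from h import *
print(delta([*HUB[0],39],RT)); 
t=viewer.grab_frame("scene"); u,v=proj(t,[653.2,-213.6,44])[0]; print((u-200)*4,(v-190)*4)
p=viewer.grab_frame("top"); im=np.hstack([cv2.resize(f["color"][a:a+100,b:b+95,::-1],None,fx=4,fy=4,interpolation=cv2.INTER_CUBIC) for f,a,b in((t,190,200),(p,148,110))])
cv2.imwrite("pics/b3.png",im)
E
```

```text
[-0.005  0.     0.768 -0.    -0.    -0.   ]
252.48638387514848 253.81569453900556
```

View pics/b3.png

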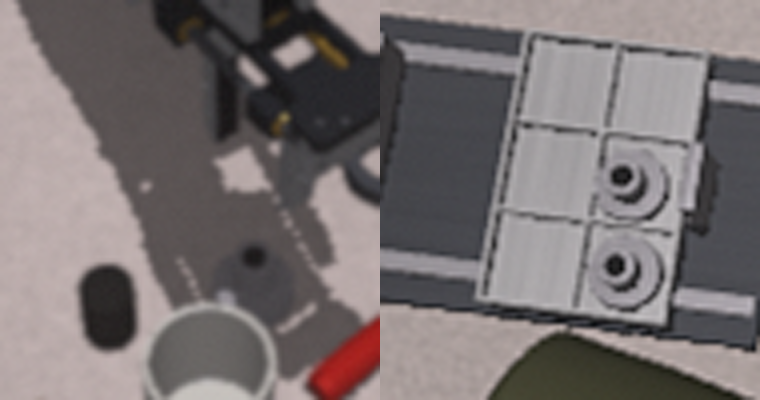

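```bash
python3 - <<'E'
from h import *
f=viewer.grab_frame("top"); g=cv2.cvtColor(f["color"],cv2.COLOR_RGB2GRAY)
for p in((-34,68),(-34,0)):
    u,v=proj(f,[*pocket(*p),80])[0].round().astype(int); r=5; w=255-g[v-r:v+r+1,u-r:u+r+1].astype(float); w=np.clip(w-150,0,None)
    y,x=np.mgrid[-r:r+1,-r:r+1]; q=ray(f,u+(x*w).sum()/w.sum(),v+(y*w).sum()/w.sum(),80)[:2]-tc
    print(p,(q@ex).round(1),(q@ey).round(1))
cv2.imwrite("pics/b4.png",cv2.resize(f["color"][148:230,140:205,::-1],None,fx=7,fy=7,interpolation=cv2.INTER_CUBIC))
E
```

```text
(-34, 68) -31.4 71.6
(-34, 0) -28.0 6.1
```

View pics/b4.png

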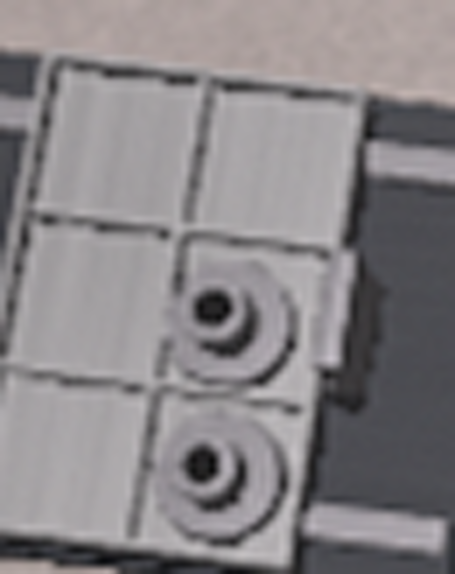

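```bash
python3 - <<'E'
from h import *
F={n:viewer.grab_frame(n) for n in("top","scene")}
def cen(f,P,r=6,th=75):
    g=cv2.cvtColor(f["color"],cv2.COLOR_RGB2GRAY)
    u,v=proj(f,P)[0].round().astype(int); w=g[v-r:v+r+1,u-r:u+r+1]
    k,l,st,c=cv2.connectedComponentsWithStats((w<th).astype(np.uint8))
    return [(c[j]+[u-r,v-r]).round(1).tolist()+[int(st[j,4])] for j in range(1,k)]
for p in((-34,68),(-34,0)):
    P=[*pocket(*p),80]
    for n,f in F.items():
        for u,v,a in cen(f,P): 
            for z in (70,80,90):
                q=ray(f,u,v,z)[:2]-tc; print(p,n,(u,v,a),z,(q@ex).round(1),(q@ey).round(1))
E
```

```text
(-34, 68) top (168.3, 214.1, 18) 70 -23.9 67.9
(-34, 68) top (168.3, 214.1, 18) 80 -26.4 69.2
(-34, 68) top (168.3, 214.1, 18) 90 -28.9 70.5
(-34, 68) top (172.1, 217.9, 14) 70 -36.6 77.5
(-34, 68) top (172.1, 217.9, 14) 80 -38.9 78.7
(-34, 68) top (172.1, 217.9, 14) 90 -41.3 79.9
(-34, 68) scene (312.0, 142.5, 6) 70 -17.7 78.1
(-34, 68) scene (312.0, 142.5, 6) 80 -27.0 69.8
(-34, 68) scene (312.0, 142.5, 6) 90 -36.3 61.5
(-34, 68) scene (310.3, 148.5, 15) 70 -42.7 59.4
(-34, 68) scene (310.3, 148.5, 15) 80 -51.6 51.3
(-34, 68) scene (310.3, 148.5, 15) 90 -60.6 43.3
(-34, 68) scene (314.0, 147.5, 2) 70 -29.9 55.8
(-34, 68) scene (314.0, 147.5, 2) 80 -39.0 47.8
(-34, 68) scene (314.0, 147.5, 2) 90 -48.2 39.8
(-34, 0) top (170.4, 191.4, 15) 70 -19.3 1.4
(-34, 0) top (170.4, 191.4, 15) 80 -21.8 3.2
(-34, 0) top (170.4, 191.4, 15) 90 -24.3 5.0
(-34, 0) top (173.1, 195.9, 13) 70 -29.2 13.6
(-34, 0) top (173.1, 195.9, 13) 80 -31.7 15.4
(-34, 0) top (173.1, 195.9, 13) 90 -34.1 17.1
(-34, 0) top (181.0, 196.5, 2) 70 -52.3 12.7
(-34, 0) top (181.0, 196.5, 2) 80 -54.5 14.4
(-34, 0) top (181.0, 196.5, 2) 90 -56.7 16.1
(-34, 0) scene (328.0, 152.5, 6) 70 -11.6 11.2
(-34, 0) scene (328.0, 152.5, 6) 80 -21.0 3.8
(-34, 0) scene (328.0, 152.5, 6) 90 -30.4 -3.6
(-34, 0) scene (326.3, 158.3, 23) 70 -35.3 -5.2
(-34, 0) scene (326.3, 158.3, 23) 80 -44.4 -12.4
(-34, 0) scene (326.3, 158.3, 23) 90 -53.4 -19.6
```

Emit:
{"name": "play_rows", "arguments": {"series": "-0.004 0 0.25 0 0 0;-0.004 0 0.5 0 0 0;-0.004 0 0.69 0 0 0;-0.004 0 0.765 0 0 0;-0.004 0 0.77 0 0 0;-0.004 0 0.77 0 0 0"}}

```text
t: 14.55
tcp_pos: [654.2, -213.2, 40.9]
tcp_rot: [0.001, 0.753, 0.658, 0.0]
ft_force: [-0.4, -1.1, 0.3]
gripper_width: 56.6
grip_force: 0.0
```

Emit:
{"name": "play_rows", "arguments": {"series": "0 0 0 0 0 0;0 0 0 0 0 0;0 0 0 0 0 0;0 0 0 0 0 0;0 0 0 0 0 0", "gripper": 0}}

```text
t: 15.05
tcp_pos: [653.8, -213.4, 39.8]
tcp_rot: [0.0, 0.753, 0.658, 0.0]
ft_force: [0.9, 0.2, 2.1]
gripper_width: 26.9
grip_force: 40.0
```

Emit:
{"name": "play_rows", "arguments": {"series": "0 0 -0.2 0 0 0;0 0 -0.5 0 0 0;0 0 -0.8 0 0 0;0 0 -0.8 0 0 0"}}

```text
t: 15.45
tcp_pos: [655.4, -214.0, 166.3]
tcp_rot: [0.004, 0.753, 0.658, 0.002]
ft_force: [0.9, -0.5, -2.8]
gripper_width: 27.4
grip_force: 40.0
```

Emit:
{"name": "play_rows", "arguments": {"series": "0.3 -0.06 0 0 0 0;0.6 -0.12 0 0 0 0;0.81 -0.178 0 0 0 0"}}

```text
t: 15.75
tcp_pos: [642.4, -86.8, 157.7]
tcp_rot: [-0.001, 0.753, 0.658, -0.001]
ft_force: [-0.1, 0.2, -3.4]
gripper_width: 27.5
grip_force: 40.0
```

Emit:
{"name": "play_rows", "arguments": {"series": "0.3 -0.06 0 0 0 0;0.6 -0.12 0 0 0 0;0.81 -0.178 0 0 0 0"}}

```text
t: 16.05
tcp_pos: [632.1, 37.4, 157.9]
tcp_rot: [-0.001, 0.752, 0.659, -0.001]
ft_force: [-0.0, 0.0, -3.2]
gripper_width: 27.2
grip_force: 40.0
```

Emit:
{"name": "play_rows", "arguments": {"series": "0.3 -0.06 0 0 0 0;0.6 -0.12 0 0 0 0;0.815 -0.178 0 0 0 0;0.815 -0.178 0 0 0 0;0.815 -0.178 0 0 0 0"}}

```text
t: 16.55
tcp_pos: [622.4, 159.7, 158.0]
tcp_rot: [-0.0, 0.752, 0.659, -0.001]
ft_force: [0.9, -0.3, -3.8]
gripper_width: 27.1
grip_force: 40.0
```

```bash
python3 - <<'E'
from h import *
print(delta([*pocket(-29,-68),76.5],RT)); s=robot.get_state(); print(s["tcp_pos"],s["gripper_width"],s["ft_force"])
f=viewer.grab_frame("scene"); t=viewer.grab_frame("top")
im=np.hstack([cv2.resize(g["color"][a:a+100,b:b+95,::-1],None,fx=4,fy=4,interpolation=cv2.INTER_CUBIC) for g,a,b in((f,110,280),(t,148,120))])
cv2.imwrite("pics/b5.png",im)
E
```

```text
[-0.     0.007  0.543 -0.001  0.     0.001]
[622.36519549 159.72582003 158.02579119] 27.14881574027593 [ 0.85613365 -0.29589504 -3.80600656]
```

View pics/b5.png

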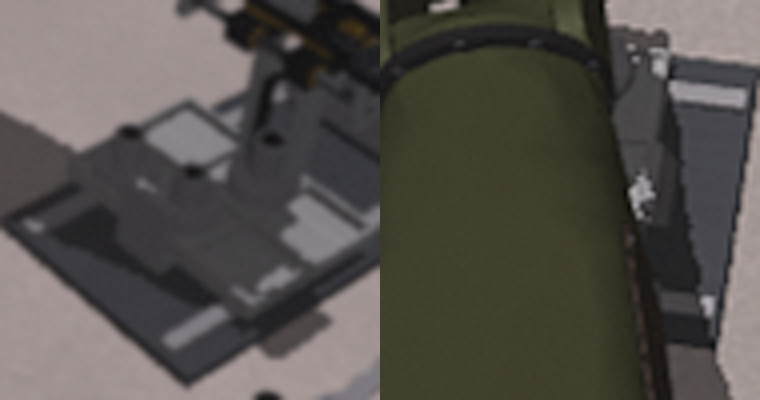

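The scene view shows two bores in the tray, at (130,132) and (193,172), with the held hub above it. I'll lower it now.

Emit:
{"name": "play_rows", "arguments": {"series": "0 0.005 0.2 0 0 0;0 0.005 0.36 0 0 0;0 0.005 0.45 0 0 0;0 0.005 0.5 0 0 0;0 0.005 0.54 0 0 0;0 0.005 0.555 0 0 0;0 0.005 0.56 0 0 0;0 0.005 0.56 0 0 0"}}

```text
t: 17.45
tcp_pos: [623.9, 159.4, 75.9]
tcp_rot: [0.0, 0.753, 0.658, 0.0]
ft_force: [0.8, 0.9, -3.2]
gripper_width: 27.5
grip_force: 40.0
```

Emit:
{"name": "play_rows", "arguments": {"series": "0 0 0.005 0 0 0;0 0 0.005 0 0 0"}}

```text
t: 17.65
tcp_pos: [624.0, 159.4, 75.5]
tcp_rot: [0.0, 0.753, 0.658, 0.001]
ft_force: [-1.5, -1.0, 3.6]
gripper_width: 27.1
grip_force: 40.0
```

Emit:
{"name": "play_rows", "arguments": {"series": "0 0 0 0 0 0;0 0 0 0 0 0;0 0 0 0 0 0;0 0 0 0 0 0;0 0 -0.2 0 0 0;0 0 -0.55 0 0 0", "gripper": 0.6}}

```text
t: 18.25
tcp_pos: [622.2, 159.0, 152.3]
tcp_rot: [-0.002, 0.753, 0.658, -0.003]
ft_force: [0.2, 0.2, 0.3]
gripper_width: 56.7
grip_force: 0.0
```

Emit:
{"name": "play_rows", "arguments": {"series": "-0.3 -0.2 0 0 0 0;-0.6 -0.453 0 0 0 0;-0.9 -0.453 0 0 0 0;-0.9 -0.453 0 0 0 0;-0.9 -0.453 0 0 0 0;-0.9 -0.453 0 0 0 0", "gripper": 0}}

```text
t: 18.85
tcp_pos: [538.8, 35.3, 154.6]
tcp_rot: [0.0, 0.753, 0.658, 0.0]
ft_force: [-0.0, 1.5, -0.7]
gripper_width: 12.0
grip_force: 0.0
```

```bash
python3 - <<'E'
from h import *
s=robot.get_state(); q=s["tcp_pos"][:2]-tc; print("tcp in tray",q@ex,q@ey,s["tcp_pos"],s["gripper_width"])
F={n:viewer.grab_frame(n) for n in("top","scene")}
for p in((-27,69),(-22,3),(-29,-68)):
    for n,f in F.items():
        g=cv2.cvtColor(f["color"],cv2.COLOR_RGB2GRAY); r=6
        u,v=proj(f,[*pocket(*p),80])[0].round().astype(int); w=g[v-r:v+r+1,u-r:u+r+1]
        k,l,st,c=cv2.connectedComponentsWithStats((w<75).astype(np.uint8))
        for j in range(1,k):
            q=ray(f,*(c[j]+[u-r,v-r]),80)[:2]-tc; print(p,n,st[j,4],(q@ex).round(1),(q@ey).round(1))
t=F["top"];cv2.imwrite("pics/b6.png",cv2.resize(t["color"][140:240,80:215,::-1],None,fx=5.5,fy=5.5,interpolation=cv2.INTER_CUBIC))
E
```

```text
tcp in tray -163.40694426765845 -1.023233290504212 [538.75393906  35.3378546  154.62436   ] 11.951957074696514
(-27, 69) top 117 -34.0 68.6
(-27, 69) scene 127 -25.2 67.4
(-22, 3) top 92 -27.6 0.1
(-22, 3) top 2 -4.5 -6.3
(-22, 3) scene 10 -22.2 3.5
(-22, 3) scene 26 -42.4 -11.0
(-29, -68) top 148 -30.5 -66.9
(-29, -68) scene 2 -30.9 -46.6
(-29, -68) scene 12 -29.0 -68.0
(-29, -68) scene 23 -50.5 -78.6
```

View pics/b6.png

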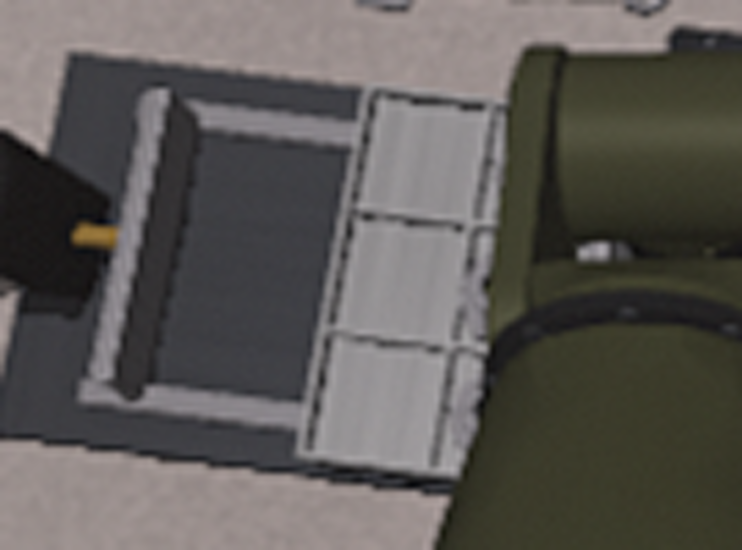

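Emit:
{"name": "play_rows", "arguments": {"series": "0 0.007 -0.01 0 0 0;0 0.007 0.3 0 0 0;0 0.007 0.565 0 0 0;0.2 0.007 0.565 0 0 0;0.35 0.007 0.565 0 0 0;0.4 0.007 0.565 0 0 0;0.44 0.007 0.565 0 0 0;0.44 0.007 0.565 0 0 0", "force": 30}}

```text
t: 19.75
tcp_pos: [548.2, 100.1, 69.9]
tcp_rot: [0.0, 0.753, 0.658, 0.0]
ft_force: [0.8, -0.2, -0.1]
gripper_width: 0.6
grip_force: 0.0
```

Emit:
{"name": "play_rows", "arguments": {"series": "0.04 0 0 0 0 0;0.08 0 0 0 0 0;0.12 0 0 0 0 0;0.18 0 0 0 0 0;0.24 0 0 0 0 0;0.3 0 0 0 0 0"}}

```text
t: 20.35
tcp_pos: [554.4, 145.3, 69.9]
tcp_rot: [0.0, 0.753, 0.658, 0.0]
ft_force: [0.4, -3.3, 1.0]
gripper_width: 0.1
grip_force: 1.5
```

Emit:
{"name": "play_rows", "arguments": {"series": "0.06 0 0 0 0 0;0.12 0 0 0 0 0;0.18 0 0 0 0 0;0.22 0 0 0 0 0;0.22 0 0 0 0 0"}}

```text
t: 20.85
tcp_pos: [558.3, 178.2, 69.6]
tcp_rot: [-0.0, 0.753, 0.659, -0.0]
ft_force: [-0.3, 0.8, 0.7]
gripper_width: 0.3
grip_force: 0.0
```

Emit:
{"name": "play_rows", "arguments": {"series": "0.03 0 0 0 0 0;0.06 0 0 0 0 0;0.08 0 0 0 0 0;0.1 0 0 0 0 0;0.12 0 0 0 0 0"}}

```text
t: 21.35
tcp_pos: [560.8, 195.1, 69.6]
tcp_rot: [-0.0, 0.753, 0.658, -0.0]
ft_force: [-1.6, -2.1, -2.5]
gripper_width: 0.7
grip_force: 1.3
```

Emit:
{"name": "play_rows", "arguments": {"series": "0.01 0 0 0 0 0;0.02 0 0 0 0 0;0.03 0 0 0 0 0"}}

```text
t: 21.65
tcp_pos: [561.5, 199.5, 69.7]
tcp_rot: [-0.0, 0.753, 0.658, -0.0]
ft_force: [-0.7, -2.0, -2.4]
gripper_width: 0.3
grip_force: 1.3
```

Emit:
{"name": "play_rows", "arguments": {"series": "0.01 0 0 0 0 0;0.02 0 0 0 0 0;0.02 0 0 0 0 0"}}

```text
t: 21.95
tcp_pos: [562.1, 202.7, 69.9]
tcp_rot: [0.0, 0.753, 0.658, 0.0]
ft_force: [-0.2, -1.0, -1.0]
gripper_width: 0.5
grip_force: 0.3
```

Emit:
{"name": "play_rows", "arguments": {"series": "0.01 0 0 0 0 0;0.02 0 0 0 0 0;0.03 0 0 0 0 0"}}

```text
t: 22.25
tcp_pos: [562.2, 203.3, 70.0]
tcp_rot: [0.001, 0.753, 0.658, -0.003]
ft_force: [-10.9, -39.3, 12.8]
gripper_width: 0.6
grip_force: 20.5
```

Emit:
{"name": "play_rows", "arguments": {"series": "0.007 0 0 0 0 0;0.014 0 0 0 0 0;0.02 0 0 0 0 0"}}

```text
t: 22.55
tcp_pos: [562.2, 203.4, 70.0]
tcp_rot: [0.002, 0.753, 0.658, -0.005]
ft_force: [-17.0, -57.7, 19.5]
gripper_width: 0.7
grip_force: 30.0
```

Emit:
{"name": "play_rows", "arguments": {"series": "-0.1 0 0 0 0 0;-0.25 0 0 0 0 0;-0.4 0 -0.2 0 0 0;-0.6 0 -0.5 0 0 0;-0.8 0 -0.7 0 0 0;-0.95 0 -0.7 0 0 0;-0.95 0 -0.7 0 0 0", "gripper": 0.75}}

```text
t: 23.25
tcp_pos: [544.3, 66.8, 176.2]
tcp_rot: [0.001, 0.754, 0.657, 0.001]
ft_force: [-0.4, 0.7, -0.4]
gripper_width: 53.2
grip_force: 0.0
```

```bash
cat > sil.py <<'E'
from h import *
from scipy.optimize import minimize
def fitbox(F,p0=(469,-361.5,-.86)):
    loc=np.array([(x,y,z) for x in(-48,52) for y in(-23,23) for z in(32,86)],float); K=8; M={}
    for n,f in F.items():
        c=f["color"].astype(int); m=((c[...,0]>60)&(c[...,0]>2*c[...,1])&(c[...,0]>2*c[...,2])).astype(np.uint8)
        u,v=proj(f,[*p0[:2],60])[0].astype(int); M[n]=(f,u-40,v-40)
        w=m[v-40:v+40,u-40:u+40]; k,l,st,_=cv2.connectedComponentsWithStats(w); j=1+st[1:,4].argmax(); w=cv2.resize((l==j).astype(np.float32),None,fx=K,fy=K,interpolation=cv2.INTER_LINEAR)>.5
        hull=cv2.convexHull(np.argwhere(w)[:,::-1].astype(np.int32)); w=np.zeros(w.shape,np.uint8); cv2.fillPoly(w,[hull],1); M[n]+=(w,)
    def cost(p,names):
        s=0
        for n in names:
            f,u,v,w=M[n]; q=proj(f,R.from_euler("z",p[2]).apply(loc)+[p[0],p[1],0])-[u,v]+.5
            a=np.zeros(w.shape,np.uint8); cv2.fillPoly(a,[cv2.convexHull((q*K).round().astype(np.int32))],1); s+=1-(a&w).sum()/(a|w).sum()
        return s
    for names in([n] for n in F):
        r=minimize(cost,p0,args=(names,),method="Nelder-Mead",options=dict(initial_simplex=[p0,np.add(p0,[8,0,0]),np.add(p0,[0,8,0]),np.add(p0,[0,0,.08])])); print(names,r.x.round(3),round(r.fun,4))
if __name__=="__main__":
    fitbox({"top":np.load("pics/t.npy",allow_pickle=True).item(),"scene":np.load("pics/s.npy",allow_pickle=True).item()})
    F={n:viewer.grab_frame(n) for n in("top","scene")}
    fitbox(F); s=robot.get_state(); print(s["tcp_pos"],s["ft_force"])
    # tray/hubs check: bores at home (tray moved about 100 from the first fit)
    for p in((-34,68),(-34,0),(-34,-68)):
        for n,f in F.items():
            g=cv2.cvtColor(f["color"],cv2.COLOR_RGB2GRAY); r=8
            u,v=proj(f,[*pocket(p[0]+98,p[1]),80])[0].round().astype(int); w=g[v-r:v+r+1,u-r:u+r+1]
            k,l,st,c=cv2.connectedComponentsWithStats((w<75).astype(np.uint8))
            for j in range(1,k):
                q=ray(f,*(c[j]+[u-r,v-r]),80)[:2]-tc; print(p,n,st[j,4],(q@ex).round(1),(q@ey).round(1))
E
python3 sil.py
```

```text
['top'] [ 471.466 -364.318   -0.841] 0.0968
['scene'] [ 466.292 -361.741   -0.784] 0.1323
['top'] [ 471.466 -364.318   -0.841] 0.0968
['scene'] [ 465.683 -361.125   -0.806] 0.1053
[544.0457398   68.88181853 174.83249865] [-0.56698672 -0.48123518 -0.93628294]
(-34, 68) top 2 89.6 58.0
(-34, 68) top 19 69.6 67.7
(-34, 68) top 23 55.6 76.1
(-34, 68) top 1 37.8 88.2
(-34, 68) scene 190 69.3 77.5
(-34, 0) top 3 88.5 -17.6
(-34, 0) top 2 52.9 -24.8
(-34, 0) top 20 75.3 2.5
(-34, 0) top 25 60.9 12.8
(-34, 0) top 5 39.6 17.0
(-34, 0) scene 2 60.5 15.5
(-34, 0) scene 9 74.0 2.7
(-34, 0) scene 33 50.8 -12.4
(-34, 0) scene 8 18.8 -13.9
(-34, -68) top 5 71.8 -91.5
(-34, -68) top 3 48.1 -91.9
(-34, -68) top 2 88.1 -82.6
(-34, -68) top 2 88.4 -67.3
(-34, -68) top 20 67.0 -68.7
(-34, -68) top 25 54.4 -56.5
(-34, -68) scene 1 59.6 -42.9
(-34, -68) scene 1 61.0 -49.9
(-34, -68) scene 9 66.0 -67.7
(-34, -68) scene 40 40.9 -82.3
```

Emit:
{"name": "play_rows", "arguments": {"series": "-0.3 -0.02 0 0 0 0;-0.6 -0.05 0 0 0 0;-0.94 -0.073 0 0 0 0", "gripper": 0.8, "force": 12}}

```text
t: 23.65
tcp_pos: [514.2, -68.3, 174.2]
tcp_rot: [-0.0, 0.752, 0.659, -0.0]
ft_force: [1.2, 1.0, 0.3]
gripper_width: 75.1
grip_force: 0.0
```

Emit:
{"name": "play_rows", "arguments": {"series": "-0.3 -0.02 0 0 0 0;-0.6 -0.05 0 0 0 0;-0.94 -0.073 0 0 0 0"}}

```text
t: 23.95
tcp_pos: [485.0, -206.1, 174.3]
tcp_rot: [-0.0, 0.752, 0.659, 0.0]
ft_force: [0.3, 0.4, -0.7]
gripper_width: 75.3
grip_force: 0.0
```

Emit:
{"name": "play_rows", "arguments": {"series": "-0.3 -0.02 0 0 0 -0.045;-0.6 -0.05 0 0 0 -0.09;-0.94 -0.073 0 0 0 -0.135;-0.94 -0.073 0 0 0 -0.18;-0.94 -0.073 0 0 0 -0.225;-0.94 -0.073 0 0 0 -0.272;-0.94 -0.073 0 0 0 -0.272;-0.94 -0.073 0 0 0 -0.272"}}

```text
t: 24.75
tcp_pos: [455.9, -343.3, 174.3]
tcp_rot: [-0.0, 0.414, 0.91, 0.0]
ft_force: [-0.5, 0.8, 0.2]
gripper_width: 75.2
grip_force: 0.0
```

```bash
cat >> h.py <<'E'
BO=np.array([469.3,-362.5,0]);RB=R.from_euler("z",-.85)
RG=RB*R.from_matrix(np.c_[[-1,0,0],[0,1,0],[0,0,-1]])
box=lambda p:BO+RB.apply(p)
def inbox(): return RB.inv().apply(robot.get_state()["tcp_pos"]-BO).round(1)
E
python3 - <<'E'
from h import *
print(delta(box([-22,0,68]),RG),inbox(),robot.get_state()["joint_pos"].round(2))
E
```

```text
[-0.009 -0.017  0.709  0.    -0.    -0.001] [-23.3   2.6 174.3] [-0.71  0.39  1.52  0.    1.23 -1.43]
```

Emit:
{"name": "play_rows", "arguments": {"series": "-0.009 -0.017 0.25 0 0 0;-0.009 -0.017 0.5 0 0 0;-0.009 -0.017 0.65 0 0 0;-0.009 -0.017 0.705 0 0 0;-0.009 -0.017 0.705 0 0 0;-0.009 -0.017 0.705 0 0 0"}}

```text
t: 25.35
tcp_pos: [454.9, -346.9, 70.3]
tcp_rot: [0.001, 0.413, 0.911, -0.0]
ft_force: [-0.4, -0.2, 0.3]
gripper_width: 75.1
grip_force: 0.0
```

Emit:
{"name": "play_rows", "arguments": {"series": "0 0 0 0 0 0;0 0 0 0 0 0;0 0 0 0 0 0;0 0 0 0 0 0;0 0 0 0 0 0", "gripper": 0}}

```text
t: 25.85
tcp_pos: [454.4, -346.7, 69.3]
tcp_rot: [0.0, 0.412, 0.911, -0.0]
ft_force: [0.2, 0.6, 3.0]
gripper_width: 46.0
grip_force: 12.0
```

```bash
python3 - <<'E'
from h import *
s=robot.get_state(); print(inbox(),RB.inv().apply(s["ft_force"]).round(1),s["gripper_width"],s["grip_force"])
# arc offsets in tool axes (x=-box x, z=-up) units of 150
for d in np.arange(0,1.76,.125):
    th=np.arctan2(36,72)+d; p=np.hypot(36,72)*np.array([-np.cos(th),np.sin(th)])-[-72,36]
    print(round(d,3),(-p[0]/150).round(3),(-p[1]/150).round(3))
E
```

```text
[-21.7  -0.7  69.3] [-0.3  0.5  3. ] 45.99056717563723 11.990514323115349
0.0 -0.0 -0.0
0.125 -0.034 -0.058
0.25 -0.074 -0.111
0.375 -0.121 -0.159
0.5 -0.174 -0.201
0.625 -0.231 -0.235
0.75 -0.292 -0.263
0.875 -0.357 -0.282
1.0 -0.423 -0.294
1.125 -0.49 -0.297
1.25 -0.556 -0.291
1.375 -0.622 -0.278
1.5 -0.685 -0.256
1.625 -0.746 -0.226
1.75 -0.802 -0.19
```

Emit:
{"name": "play_rows", "arguments": {"series": "-0.034 0 -0.058 0 0 0;-0.074 0 -0.111 0 0 0;-0.121 0 -0.159 0 0 0;-0.174 0 -0.201 0 0 0;-0.231 0 -0.235 0 0 0;-0.292 0 -0.263 0 0 0;-0.292 0 -0.263 0 0 0"}}

```text
t: 26.55
tcp_pos: [484.5, -380.4, 109.5]
tcp_rot: [0.001, 0.412, 0.911, 0.0]
ft_force: [4.5, 3.1, 1.1]
gripper_width: 45.9
grip_force: 12.0
```

```bash
python3 - <<'E'
from h import *
s=robot.get_state(); print(inbox(),RB.inv().apply(s["ft_force"]).round(1),s["gripper_width"],s["grip_force"])
E
```

```text
[ 23.5  -0.4 109.5] [0.7 5.4 1.1] 45.92534602374057 11.99455359019339
```

Emit:
{"name": "play_rows", "arguments": {"series": "-0.065 0 -0.019 0 0 0;-0.131 0 -0.031 0 0 0;-0.198 0 -0.034 0 0 0;-0.264 0 -0.028 0 0 0;-0.33 0 -0.015 0 0 0;-0.393 0 0.007 0 0 0;-0.454 0 0.037 0 0 0;-0.5 0 0.066 0 0 0"}}

```text
t: 27.35
tcp_pos: [534.5, -436.3, 100.1]
tcp_rot: [0.002, 0.412, 0.911, 0.0]
ft_force: [7.0, 6.6, 5.8]
gripper_width: 45.5
grip_force: 12.0
```

Emit:
{"name": "play_rows", "arguments": {"series": "0 0 0 0 0 0;0 0 0 0 0 0"}}

```text
t: 27.55
tcp_pos: [534.5, -436.4, 99.9]
tcp_rot: [0.002, 0.412, 0.911, 0.0]
ft_force: [8.7, 2.7, 2.0]
gripper_width: 46.2
grip_force: 12.0
```

```bash
python3 - <<'E'
from h import *
s=robot.get_state(); print(inbox(),RB.inv().apply(s["ft_force"]).round(1),s["gripper_width"],s["grip_force"])
E
```

```text
[98.5  0.2 99.9] [3.7 8.3 2. ] 46.15419175724589 12.000450789928436
```

Emit:
{"name": "play_rows", "arguments": {"series": "0 0 0 0 0 0;0 0 0 0 0 0;0 0 0 0 0 0;0 0 -0.15 0 0 0;0 0 -0.35 0 0 0;0 0 -0.5 0 0 0;0 0 -0.5 0 0 0", "gripper": 0.75}}

```text
t: 28.25
tcp_pos: [533.4, -437.0, 177.4]
tcp_rot: [0.003, 0.413, 0.911, -0.001]
ft_force: [0.3, -0.3, -1.0]
gripper_width: 70.6
grip_force: 0.0
```

Emit:
{"name": "play_rows", "arguments": {"series": "0.3 0 0 0 0 0;0.6 0 0 0 0 0;0.977 0 0 0 0 0;0.977 0 0 0 0 0;0.977 0 0 0 0 0;0.977 0 0 0 0 0", "gripper": 0}}

```text
t: 28.85
tcp_pos: [436.6, -326.7, 173.6]
tcp_rot: [0.0, 0.413, 0.911, -0.0]
ft_force: [0.1, 0.8, 0.1]
gripper_width: 26.0
grip_force: 0.0
```

```bash
python3 - <<'E'
from h import *
s=robot.get_state(); print(inbox(),s["gripper_width"]); print(delta(box([-48,0,78]),RG))
f=viewer.grab_frame("scene"); t=viewer.grab_frame("top")
for g in(f,t): print(proj(g,box(np.array([[-20,0,67],[0,0,30],[98,0,96]]))).round(1).tolist())
im=np.hstack([cv2.resize(g["color"][a:a+110,b:b+75,::-1],None,fx=5,fy=5,interpolation=cv2.INTER_CUBIC) for g,a,b in((f,180,140),(t,160,315))])
cv2.imwrite("pics/b7.png",im)
E
```

```text
[-48.5  -0.9 173.6] 26.04882722429565
[-0.003  0.006  0.637  0.     0.    -0.   ]
[[172.2, 233.8], [173.0, 248.4], [158.4, 267.9]]
[[353.7, 222.8], [356.0, 220.0], [385.9, 193.5]]
```

View pics/b7.png

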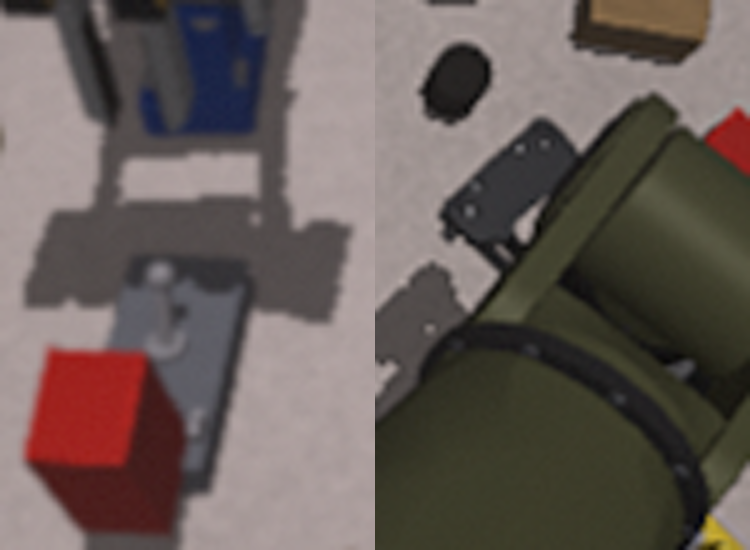

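The guard is open. The toggle ball is at scene pixel (172,234), matching the prediction of (172.2,233.8).

Emit:
{"name": "play_rows", "arguments": {"series": "0 0.006 0.25 0 0 0;0 0.006 0.45 0 0 0;0 0.006 0.6 0 0 0;0 0.006 0.64 0 0 0;0 0.006 0.64 0 0 0"}}

```text
t: 29.45
tcp_pos: [436.8, -325.5, 77.0]
tcp_rot: [-0.001, 0.413, 0.911, 0.0]
ft_force: [0.2, -0.4, 0.5]
gripper_width: 0.4
grip_force: 0.0
```

Emit:
{"name": "play_rows", "arguments": {"series": "-0.06 0 0 0 0 0;-0.12 0 0 0 0 0;-0.18 0 0 0 0 0;-0.24 0 0 0 0 0;-0.29 0 0 0 0 0;-0.32 0 0 0 0 0"}}

```text
t: 30.05
tcp_pos: [468.7, -361.8, 77.5]
tcp_rot: [-0.0, 0.413, 0.911, 0.0]
ft_force: [-0.6, 0.8, -0.5]
gripper_width: 0.5
grip_force: 0.7
```

Emit:
{"name": "play_rows", "arguments": {"series": "-0.01 0 0 0 0 0;-0.02 0 0 0 0 0;-0.02 0 0 0 0 0"}}

```text
t: 30.35
tcp_pos: [470.3, -363.5, 77.5]
tcp_rot: [-0.0, 0.412, 0.911, -0.0]
ft_force: [-0.5, 0.5, -1.0]
gripper_width: 0.3
grip_force: 0.4
```

```bash
python3 - <<'E'
from h import *
s=robot.get_state(); print(inbox(),RB.inv().apply(s["ft_force"]).round(1))
E
```

```text
[ 1.4  0.1 77.5] [-0.7 -0.  -1. ]
```

Keep creeping until the toggle's end stop is felt.

Emit:
{"name": "play_rows", "arguments": {"series": "-0.01 0 0 0 0 0;-0.02 0 0 0 0 0;-0.025 0 0 0 0 0"}}

```text
t: 30.65
tcp_pos: [472.6, -366.2, 77.5]
tcp_rot: [-0.0, 0.412, 0.911, 0.0]
ft_force: [-4.1, 5.1, 0.3]
gripper_width: 0.4
grip_force: 2.5
```

Emit:
{"name": "play_rows", "arguments": {"series": "-0.008 0 0 0 0 0;-0.015 0 0 0 0 0;-0.015 0 0 0 0 0"}}

```text
t: 30.95
tcp_pos: [473.1, -366.7, 77.1]
tcp_rot: [-0.002, 0.412, 0.911, 0.001]
ft_force: [-9.8, 9.7, 5.6]
gripper_width: 0.6
grip_force: 7.2
```

Emit:
{"name": "play_rows", "arguments": {"series": "0.05 0 0 0 0 0;0.12 0 0 0 0 0;0.12 0 -0.25 0 0 0;0.12 0 -0.5 0 0 0;0.12 0 -0.67 0 0 0;-0.2 0 -0.67 0 0 0;-0.5 0 -0.67 0 0 0;-0.61 0 -0.67 0 0 0"}}

```text
t: 31.75
tcp_pos: [536.0, -438.9, 177.9]
tcp_rot: [0.001, 0.413, 0.911, -0.0]
ft_force: [0.1, 0.3, -0.4]
gripper_width: 0.4
grip_force: 0.0
```

Emit:
{"name": "play_rows", "arguments": {"series": "0 0 0 0 0 0;0 0 0 0 0 0;0 0 0 0 0 0;0 0 0 0 0 0;0 0 0 0 0 0", "gripper": 0.8}}

```text
t: 32.25
tcp_pos: [534.5, -436.5, 178.7]
tcp_rot: [0.0, 0.412, 0.911, -0.0]
ft_force: [0.2, -0.3, -0.1]
gripper_width: 37.5
grip_force: 0.0
```

```bash
python3 - <<'E'
from h import *
s=robot.get_state(); print(inbox(),s["gripper_width"]); print(delta(box([99,0,97]),RG))
for d in np.arange(1.75,0,-.125):
    th=np.arctan2(36,72)+d; g=lambda th:np.hypot(36,72)*np.array([-np.cos(th),np.sin(th)])
    p=g(th)-g(np.arctan2(36,72)+1.75); print(round(d,3),(-p[0]/150).round(3),(-p[1]/150).round(3))
f=viewer.grab_frame("scene"); g=cv2.cvtColor(f["color"],cv2.COLOR_RGB2GRAY)
a=proj(f,box(np.array([[-20,0,67],[20,0,67]]))).round().astype(int); print(a.tolist(),[f["color"][v-1:v+2,u-1:u+2].mean((0,1)).round().tolist() for u,v in a])
E
```

```text
[9.860e+01 1.000e-01 1.787e+02] 37.50949181374849
[-0.002 -0.001  0.545  0.     0.    -0.   ]
1.75 -0.0 -0.0
1.625 0.056 -0.037
1.5 0.116 -0.066
1.375 0.18 -0.088
1.25 0.245 -0.102
1.125 0.312 -0.107
1.0 0.379 -0.104
0.875 0.445 -0.093
0.75 0.509 -0.073
0.625 0.571 -0.046
0.5 0.628 -0.011
0.375 0.68 0.03
0.25 0.727 0.078
0.125 0.768 0.132
[[172, 234], [169, 247]] [[63.0, 61.0, 64.0], [128.0, 123.0, 130.0]]
```

Emit:
{"name": "play_rows", "arguments": {"series": "0 0 0 0 0 0;0 0 0 0 0 0;0 0 0 0 0 0;0 0 0 0 0 0;0 0 0 0 0 0", "gripper": 0.8}}

```text
t: 32.8
tcp_pos: [534.6, -436.8, 178.1]
tcp_rot: [-0.0, 0.412, 0.911, 0.0]
ft_force: [0.2, 0.2, -0.1]
gripper_width: 75.0
grip_force: 0.0
```

```bash
python3 - <<'E'
from h import *
s=robot.get_state(); print(inbox(),s["gripper_width"])
E
```

```text
[ 98.9  -0.  178.1] 74.96836114170495
```

Emit:
{"name": "play_rows", "arguments": {"series": "0 0 0.2 0 0 0;0 0 0.4 0 0 0;0 0 0.51 0 0 0;0 0 0.54 0 0 0;0 0 0.54 0 0 0;0 0 0.54 0 0 0"}}

```text
t: 33.4
tcp_pos: [535.1, -437.3, 98.7]
tcp_rot: [0.001, 0.412, 0.911, -0.0]
ft_force: [-0.1, 0.2, 0.2]
gripper_width: 75.3
grip_force: 0.0
```

Emit:
{"name": "play_rows", "arguments": {"series": "0 0 0 0 0 0;0 0 0 0 0 0;0 0 0 0 0 0;0 0 0 0 0 0;0 0 0 0 0 0;0 0 0 0 0 0", "gripper": 0}}

```text
t: 34.0
tcp_pos: [534.9, -436.7, 97.4]
tcp_rot: [0.0, 0.412, 0.911, 0.0]
ft_force: [1.9, 1.9, 1.4]
gripper_width: 46.2
grip_force: 12.0
```

Emit:
{"name": "play_rows", "arguments": {"series": "0.056 0 -0.037 0 0 0;0.116 0 -0.066 0 0 0;0.18 0 -0.088 0 0 0;0.245 0 -0.102 0 0 0;0.312 0 -0.107 0 0 0;0.379 0 -0.104 0 0 0;0.445 0 -0.093 0 0 0;0.445 0 -0.093 0 0 0"}}

```text
t: 34.8
tcp_pos: [489.7, -386.1, 111.6]
tcp_rot: [-0.0, 0.412, 0.911, -0.0]
ft_force: [-1.6, 1.7, 3.6]
gripper_width: 45.9
grip_force: 12.0
```

```bash
python3 - <<'E'
from h import *
s=robot.get_state(); print(inbox(),RB.inv().apply(s["ft_force"]).round(1),s["gripper_width"],s["grip_force"])
E
```

```text
[ 31.2  -0.2 111.6] [-2.4 -0.1  3.6] 45.92066451431079 11.998877227306366
```

Emit:
{"name": "play_rows", "arguments": {"series": "0.064 0 0.02 0 0 0;0.126 0 0.047 0 0 0;0.183 0 0.082 0 0 0;0.235 0 0.123 0 0 0;0.282 0 0.171 0 0 0;0.323 0 0.225 0 0 0;0.357 0 0.28 0 0 0;0.357 0 0.28 0 0 0"}}

```text
t: 35.6
tcp_pos: [454.1, -346.1, 68.0]
tcp_rot: [-0.001, 0.413, 0.911, -0.0]
ft_force: [-4.3, -3.0, -3.1]
gripper_width: 46.0
grip_force: 12.0
```

```bash
python3 - <<'E'
from h import *
s=robot.get_state(); print(inbox(),RB.inv().apply(s["ft_force"]).round(1),s["gripper_width"],s["grip_force"])
E
```

```text
[-22.4  -0.6  68. ] [-0.6 -5.2 -3.1] 45.97527204657478 12.002006967086345
```

Emit:
{"name": "play_rows", "arguments": {"series": "0 0 0 0 0 0;0 0 0 0 0 0;0 0 0 0 0 0;0 0 0 0 0 0;0 0 0 0 0 0;0 0 -0.3 0 0 0;0 0 -0.6 0 0 0;0 0 -0.8 0 0 0", "gripper": 0.8}}

```text
t: 36.4
tcp_pos: [455.6, -346.7, 192.2]
tcp_rot: [0.001, 0.412, 0.911, -0.0]
ft_force: [0.5, 0.2, -0.4]
gripper_width: 74.6
grip_force: 0.0
```

Emit:
{"name": "play_rows", "arguments": {"series": "0.3 0.2 -0.1 0 0 0;0.6 0.4 -0.1 0 0 0;0.9 0.6 -0.1 0 0 0;0.9 0.6 -0.1 0 0 0;0.9 0.6 -0.1 0 0 0"}}

```text
t: 36.9
tcp_pos: [433.9, -184.3, 204.6]
tcp_rot: [0.0, 0.411, 0.911, 0.0]
ft_force: [0.5, 0.3, 0.3]
gripper_width: 75.3
grip_force: 0.0
```

```bash
python3 - <<'E'
from h import *
from sil import fitbox
F={n:viewer.grab_frame(n) for n in("top","scene")}
O={"top":np.load("pics/t.npy",allow_pickle=True).item(),"scene":np.load("pics/s.npy",allow_pickle=True).item()}
print(robot.get_state()["tcp_pos"]); fitbox(F)
for n,f in F.items():
    d=(np.abs(f["color"].astype(int)-O[n]["color"]).max(2)>45).astype(np.uint8)
    k,l,st,c=cv2.connectedComponentsWithStats(d)
    for j in range(1,k):
        if st[j,4]>25: print(n,"changed",st[j].tolist(),"world z0",ray(f,*c[j],0)[:2].round().tolist())
for p in((70,68),(75,3),(66,-68)):
    f=F["scene"]; g=cv2.cvtColor(f["color"],cv2.COLOR_RGB2GRAY); r=3
    u,v=proj(f,[*pocket(*p),80])[0].round().astype(int); print(p,"bore min grey",g[v-r:v+r+1,u-r:u+r+1].min())
E
```

```text
[ 434.14413912 -186.26736604  204.25241321]
['top'] [ 471.466 -364.318   -0.841] 0.0968
['scene'] [ 465.84  -361.055   -0.809] 0.0987
top changed [103, 152, 45, 61, 1520] world z0 [589.0, 336.0]
top changed [117, 154, 21, 7, 108] world z0 [682.0, 332.0]
top changed [149, 158, 44, 71, 1717] world z0 [557.0, 191.0]
top changed [173, 161, 22, 12, 112] world z0 [656.0, 155.0]
top changed [298, 161, 10, 6, 34] world z0 [650.0, -211.0]
top changed [293, 163, 17, 9, 39] world z0 [635.0, -206.0]
top changed [0, 181, 345, 203, 19348] world z0 [234.0, 53.0]
top changed [135, 209, 14, 13, 32] world z0 [495.0, 277.0]
top changed [102, 214, 34, 9, 167] world z0 [490.0, 350.0]
top changed [221, 355, 47, 22, 325] world z0 [62.0, -28.0]
top changed [64, 379, 14, 5, 47] world z0 [24.0, 465.0]
scene changed [133, 0, 18, 20, 169] world z0 [-1077.0, 515.0]
scene changed [190, 0, 50, 111, 1977] world z0 [-254.0, 422.0]
scene changed [287, 0, 41, 9, 163] world z0 [-428.0, 1257.0]
scene changed [182, 47, 19, 14, 55] world z0 [-421.0, 377.0]
scene changed [130, 52, 17, 20, 175] world z0 [-532.0, 151.0]
scen
[... 290 characters left out ...]
.0]
scene changed [177, 106, 68, 109, 3744] world z0 [262.0, -53.0]
scene changed [329, 125, 21, 13, 68] world z0 [454.0, 381.0]
scene changed [338, 129, 49, 35, 535] world z0 [571.0, 373.0]
scene changed [295, 140, 23, 15, 86] world z0 [431.0, 225.0]
scene changed [312, 141, 52, 42, 880] world z0 [553.0, 234.0]
scene changed [301, 148, 13, 8, 35] world z0 [450.0, 212.0]
scene changed [207, 213, 18, 13, 160] world z0 [453.0, -206.0]
scene changed [232, 228, 19, 21, 246] world z0 [555.0, -202.0]
scene changed [253, 251, 17, 15, 163] world z0 [643.0, -206.0]
scene changed [264, 263, 9, 9, 33] world z0 [674.0, -215.0]
(70, 68) bore min grey 39
(75, 3) bore min grey 33
(66, -68) bore min grey 34
```

```bash
python3 -c "
from plant import job
print(job.finish_job())"
```

```text
the job is handed in; nothing more can be done
None
```

The job is handed in: all three hubs are flat in the tray, the tray is home against its stop, the toggle is pushed over to the hinge side, and the guard is shut again.

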